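Find the unlocked cover of the bench gas duct and push it open

TASK

One of the four orange covers on the bench's service duct is unlocked and the gas valve under it must be made accessible: with the closed fingertips press gently on the black marks at the near ends of the covers until you find the one that rocks instead of staying firm, then push its near end down until the cover is tipped open well past 45 degrees, and leave it open. Do not press hard on any cover (no more than about 4 kg of push), and leave the bottles and the beaker beside the duct where they stand.

Things in the scene. Friction and masses are not known exactly. Their poses are not given: they have to be found in the camera images.
- duct: fixed grey metal service duct on the bench, 152 (x) x 354 (y) x 85 mm high, with four bays in a row along its y axis, 86 mm apart. Origin: centre of its underside; its -x side is the near side, towards the robot. The bays are 116 (x) x 82 (y) mm inside and open down to a floor 4 mm above the bench. Each bay is closed by a cover flush with the duct's top
- pad_a (a point): centre of the black press mark (26 mm disc) on the near half of the leftmost (+y end) cover, on its upper face (85 mm above the bench when closed). All four covers are alike: stiff orange plates 110 (x) x 78 (y) x 6 mm, pivoted along y across their middle, 36 mm beyond the mark; the near edge is 19 mm on this side of the mark
- pad_b (a point): centre of the black press mark (26 mm disc) on the near half of the second from the left cover, on its upper face (85 mm above the bench when closed). All four covers are alike: stiff orange plates 110 (x) x 78 (y) x 6 mm, pivoted along y across their middle, 36 mm beyond the mark; the near edge is 19 mm on this side of the mark
- pad_c (a point): centre of the black press mark (26 mm disc) on the near half of the third from the left cover, on its upper face (85 mm above the bench when closed). All four covers are alike: stiff orange plates 110 (x) x 78 (y) x 6 mm, pivoted along y across their middle, 36 mm beyond the mark; the near edge is 19 mm on this side of the mark
- pad_d (a point): centre of the black press mark (26 mm disc) on the near half of the rightmost (-y end) cover, on its upper face (85 mm above the bench when closed). All four covers are alike: stiff orange plates 110 (x) x 78 (y) x 6 mm, pivoted along y across their middle, 36 mm beyond the mark; the near edge is 19 mm on this side of the mark
- cover_a (a joint): tip angle (rad) of the leftmost (+y end) cover about its middle: 0 closed and flush, growing as the near end goes down into the bay and the far end rises (up to 51 mm), stop at 1.2. A locked cover gives under 0.03; the unlocked one yields to about 3 N on the mark, and stiff pivots keep it at whatever angle it is left. Which cover is unlocked differs every time and cannot be seen
- cover_b (a joint): tip angle (rad) of the second from the left cover about its middle: 0 closed and flush, growing as the near end goes down into the bay and the far end rises (up to 51 mm), stop at 1.2. A locked cover gives under 0.03; the unlocked one yields to about 3 N on the mark, and stiff pivots keep it at whatever angle it is left. Which cover is unlocked differs every time and cannot be seen
- cover_c (a joint): tip angle (rad) of the third from the left cover about its middle: 0 closed and flush, growing as the near end goes down into the bay and the far end rises (up to 51 mm), stop at 1.2. A locked cover gives under 0.03; the unlocked one yields to about 3 N on the mark, and stiff pivots keep it at whatever angle it is left. Which cover is unlocked differs every time and cannot be seen
- cover_d (a joint): tip angle (rad) of the rightmost (-y end) cover about its middle: 0 closed and flush, growing as the near end goes down into the bay and the far end rises (up to 51 mm), stop at 1.2. A locked cover gives under 0.03; the unlocked one yields to about 3 N on the mark, and stiff pivots keep it at whatever angle it is left. Which cover is unlocked differs every time and cannot be seen
- tray: fixed shallow red tray, 120 x 190 x 14 mm, right of the duct; origin centre of its underside
- reagent: clear glass reagent bottle with paper label, 60 mm across, 105 mm high, standing in the tray; origin centre of its underside. Not to be moved
- amber: amber glass bottle with white cap, 52 mm across, 90 mm high, standing in the tray; origin centre of its underside. Not to be moved
- beaker: white ceramic beaker, 76 mm across, 95 mm high, left of the duct; origin centre of its underside. Not to be moved

How it is judged:
On the way, in this order (a step that is already met when the one before it is completed fails the run):
1. a cover rocks under the press (value of joint any of cover_a, cover_b, cover_c, cover_d above 0.06 rad and contact force between the fingers and duct above 0.3 N), for 0.05 s.
2. that cover is pushed open past 0.75 rad (value of joint any of cover_a, cover_b, cover_c, cover_d above 0.75 rad), for 0.2 s.
At the end, for the whole second after the job is handed in: the unlocked cover stays tipped open by more than 0.75 rad (43 degrees) and at rest; both bottles and the beaker stand upright within 25 mm of where they were (((value of joint cover_a above 0.75 rad and velocity of joint cover_a below 0.05 rad/s and not (velocity of joint cover_a below -0.05 rad/s)) or (value of joint cover_b above 0.75 rad and velocity of joint cover_b below 0.05 rad/s and not (velocity of joint cover_b below -0.05 rad/s)) or (value of joint cover_c above 0.75 rad and velocity of joint cover_c below 0.05 rad/s and not (velocity of joint cover_c below -0.05 rad/s)) or (value of joint cover_d above 0.75 rad and velocity of joint cover_d below 0.05 rad/s and not (velocity of joint cover_d below -0.05 rad/s))) and distance of each of reagent, amber, beaker from where it was at the start of the episode below 0.025 m and angle between each of reagent, amber, beaker's own z axis and vertical below 0.2 rad); the robot touches nothing.
It fails at once if the duct or a cover is pressed with more than 45 N (contact force between any of the fingers, the arm and duct above 45 N).
It fails at once if a bottle or the beaker is lifted, carried or pushed by more than 25 mm, or tipped (distance of any of reagent, amber, beaker from where it was at the start of the episode above 0.025 m or angle between any of reagent, amber, beaker's own z axis and vertical above 0.3 rad).
It also fails if it takes over 48 s, if anything falls off the work surface, if the arm or the gripper's body presses on something with over 40 N, if the wrist force passes 120 N, or if a joint passes its speed limit or range.

ROBOT

A 6-joint arm with a two-finger parallel gripper is mounted at the origin on the work surface. World frame = base frame: x ahead of the robot, y to its left, z up, the work surface at z = 0. Lengths are in m, angles in rad, forces in N, time in s.
With the tool pointing down it reaches from about 0.3 to 0.85 m from the base axis. Payload 4.2 kg.
Tool frame: the origin (TCP) lies at the very end of the fingers, on their centre line; the grasp point (between the pads) lies ctrl.hold_point_z behind it (ctrl.hold_point_z is the distance from the TCP to the grasp point, in m); y points along the fingers, z is the direction in which the jaws open and shut, and the axes are right-handed (so a half turn about y gives the same grasp; the last joint's range is limited). The gripper opens to 91 mm and grips with 3 to 60 N. Pads are 32 mm wide; open, the fingers measure 118 mm over their backs; the gripper's body (76 mm by 178 mm) begins 60 mm behind the grasp point.
Start: joints at [1.187, 0.32, 1.565, -0, 1.257, -0.02], TCP at [0.205, 0.537, 0.214] pointing down, gripper open.
Joint ranges: [-3.11, 3.11], [-0.84, 2.01], [0.21, 2.61], [-1.34, 4.49], [0.05, 2.63], [-2.56, 2.56]. Speed limits (rad/s): [2.57, 2.57, 3.14, 3.14, 3.14, 3.14].

INTERFACE

Orientations are given as a 3x3 rotation matrix whose columns are the frame's x, y, z axes.
In Python, from rig import ctrl, snapshot, order gives the robot as it stands. The module is installed in compiled form; this text tells all that it offers.
- The arm moves only by the tool send_rows, never from a script. Its argument "deltas" is a list of rows, each a list of 5 numbers: the opening in per cent of the stroke, from 0 (shut) to 100 (fully open), then the shift along the tool's x, y, z in mm, then the turn about the tool's y in rad. In form: [[fingers, x, y, z, roll], ...]. A call has 1 to 5 rows; each row is the pose to reach, as a shift and turn from the pose measured when the call began, along the tool's axes at that moment; what a row does not reach only later rows make up. A row lasts 1/8 s, in which the tool goes at most 62.5 mm and 10.7 degrees, less where a joint would pass 70% of its speed; a pose out of reach is approached as far as the arm can. A call with a gripper value outside its range is refused whole. The fingers move at their own pace and stop on an object; the grip force is fixed at half the most. Time passes only in rows, so rows that repeat a pose let the fingers close. It gives the time, the measured TCP pose, the force and the opening at its end, in the units of the state.
- ctrl.get_state(): the state, without advancing time (a new reading comes with each control period).
- snapshot(name): name is "scene" or "top" or "wrist"; returns a dict with "image" (480x640x3 uint8, red, green, blue), "fx", "fy", "cx", "cy" (pixels), "eye" and "attitude" of the camera in the world. Camera axes: x right, y up, looking along -z (the intrinsics and any distortion apply to the point x, -y, -z); pixel columns grow to the right and rows downward; lengths in m; the calibration is good to about 2 mm. A picture is of the moment at which its call begins. There is no depth.
- order.hand_in(): hands the job in, once; it reports no verdict.
The state is a dict: "t": time; "q": joint angles; "joint_velocities": joint speeds; "joint_efforts": joint torques, N m; "ee_pos": TCP position; "orientation": TCP orientation; "contact_force": force on the tool from outside, world axes, zero at the start; "ft_torque": the same for the moment, N m; "finger_gap": opening from 0.0 (shut) to 1.0 (fully open).
Only numpy, scipy, OpenCV 4.12 (cv2) and the standard library are available. Lean on these libraries where they do the work, as an engineer would, in place of code of your own. Each camera call takes 0.05 s, during which the arm holds its last target.

## Working session

There is one attempt and no reset: what is moved stays moved. The work goes in short steps, Python scripts to look and compute and a tool call to move; the robot and the scene stay as the last step left them, time stands still between calls to the robot, and variables do not carry over. Pictures are saved under pics/ and viewed, and the job is handed in when it is done.

Besides the shell and the picture viewer there is one more tool, called after "Emit:" by a JSON object that holds its "api" and its "payload". send_rows: Moves the arm, as the interface text tells. Its arguments: {"type":"object","properties":{"deltas":{"type":"array"}},"required":["deltas"]}

```bash
mkdir -p pics; python3 - <<'E'
from rig import ctrl,snapshot
import cv2,numpy as np
s=ctrl.get_state()
for k in s: print(k,np.round(s[k],3).tolist())
for n in ("scene","top"):
    d=snapshot(n); cv2.imwrite(f"pics/{n}0.png",d["image"][:,:,::-1]); print(n,d["fx"],d["fy"],d["cx"],d["cy"],np.round(d["eye"],4),np.round(d["attitude"],4).tolist(),[k for k in d])
E
```

```text
t 0.0
q [1.187, 0.32, 1.566, -0.0, 1.257, -0.02]
joint_velocities [-0.001, 0.001, 0.0, -0.001, -0.002, 0.0]
joint_efforts [-0.002, -41.245, -23.198, 0.073, 0.046, -0.0]
ee_pos [0.204, 0.537, 0.213]
orientation [[0.935, -0.001, 0.356], [-0.356, -0.002, 0.935], [-0.0, -1.0, -0.002]]
contact_force [0.012, -0.492, -0.808]
ft_torque [-0.032, -0.037, -0.037]
finger_gap 1.002
scene 497.087395272588 497.087395272588 319.31860394455964 243.32282848718248 [0.9545 0.7106 0.6994] [[-0.8886, -0.2851, 0.3593], [0.4587, -0.5434, 0.703], [-0.0052, 0.7895, 0.6137]] ['image', 'fx', 'fy', 'cx', 'cy', 'eye', 'attitude']
top 552.6979841070277 552.6979841070277 321.8012565019098 240.02328920475182 [ 0.3167 -0.0364  1.4   ] [[0.1136, 0.9732, -0.1999], [-0.9935, 0.1119, -0.0197], [0.0032, 0.2009, 0.9796]] ['image', 'fx', 'fy', 'cx', 'cy', 'eye', 'attitude']
```

View pics/top0.png

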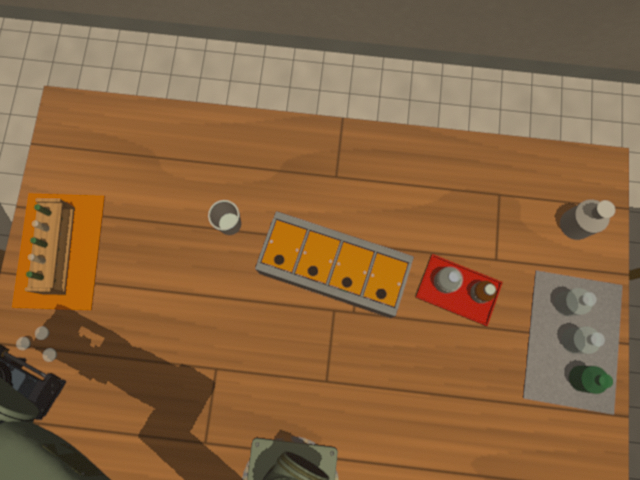

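View pics/scene0.png

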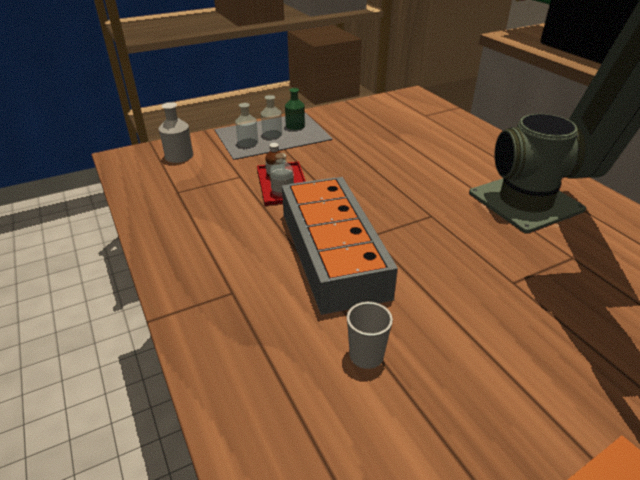

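The top view shows the duct with four orange covers. The press marks are near (279,260), (313,271), (347,282) and (381,294), the beaker near (224,215), and the tray with both bottles near (458,285). In the scene view the marks are near (370,256), (355,231), (343,209) and (332,189).

```bash
cat > h.py <<'E'
from rig import ctrl,snapshot
import cv2,numpy as np
def ray(d,u,v):
    r=np.array([(u-d["cx"])/d["fx"],-(v-d["cy"])/d["fy"],-1.0]); return np.array(d["eye"]),np.array(d["attitude"])@r
def onz(d,u,v,z):
    o,r=ray(d,u,v); return o+r*(z-o[2])/r[2]
def marks(d,seeds):
    g=d["image"].max(axis=2).astype(np.uint8); out=[]
    for u,v in seeds:
        h=9;p=g[v-h:v+h+1,u-h:u+h+1]; m=(p<90).astype(np.uint8)
        n,l,st,c=cv2.connectedComponentsWithStats(m)
        # weighted centroid of blob nearest the seed
        i=min(range(1,n),key=lambda i:np.hypot(*(c[i]-h))-(st[i,4]>15)*5)
        out.append((u-h+c[i][0],v-h+c[i][1],st[i,4]))
    return out
def tri(a,b):
    (o1,r1),(o2,r2)=a,b
    A=np.stack([r1,-r2],1); t=np.linalg.lstsq(A,o2-o1,rcond=None)[0]
    p,q=o1+r1*t[0],o2+r2*t[1]; return (p+q)/2,np.linalg.norm(p-q)
E
python3 - <<'E'
from h import *
T=snapshot("top");S=snapshot("scene")
mt=marks(T,[(279,260),(313,271),(347,282),(381,294)]);ms=marks(S,[(370,256),(355,231),(343,209),(332,189)])
P=[]
for a,b in zip(mt,ms):
    p,e=tri(ray(T,*a[:2]),ray(S,*b[:2]))
    print(np.round(a,1),np.round(b,1),"T",onz(T,*a[:2],.085).round(4),"S",onz(S,*b[:2],.085).round(4),"tri",p.round(4),round(e,4)); P.append(onz(T,*a[:2],.085))
P=np.array(P);print(np.linalg.norm(np.diff(P,axis=0),axis=1),np.arctan2(*(P[0]-P[3])[[1,0]]))
# orange covers orientation
hsv=cv2.cvtColor(T["image"],cv2.COLOR_RGB2HSV)
print(hsv[245,285],hsv[245,150])
for n,u,v,z in (("beaker",224,215,.09),("bottle",448,280,.1),("amber",484,291,.09)): print(n,onz(T,u,v,z).round(3))
E
```

```text
[278.8 259.2  65. ] [369.3 255.6  76. ] T [0.5262 0.0877 0.085 ] S [0.5264 0.0868 0.085 ] tri [0.5264 0.0875 0.0855] 0.0007
[312.4 270.5  68. ] [355.3 230.4  54. ] T [0.5082 0.0041 0.085 ] S [0.5082 0.0025 0.085 ] tri [0.5085 0.0038 0.0858] 0.0009
[346.5 281.9  66. ] [343. 208.  43.] T [ 0.4901 -0.0803  0.085 ] S [ 0.4898 -0.0822  0.085 ] tri [ 0.4903 -0.0805  0.0861] 0.0008
[380.7 293.4  70. ] [332.  188.2  37. ] T [ 0.472  -0.1642  0.085 ] S [ 0.4716 -0.1668  0.085 ] tri [ 0.4723 -0.1644  0.0864] 0.0012
[0.08559775 0.08630849 0.08576462] 1.3587886008033923
[ 18 241 185] [ 14 166 143]
beaker [0.619 0.234 0.09 ]
bottle [ 0.52  -0.318  0.1  ]
amber [ 0.505 -0.407  0.09 ]
```

Both views agree to about 1–2 mm. The triangulated mark heights are 85–86 mm and the spacing is 86 mm, as specified. The duct yaw is about -0.212 rad. I'll start with pad_a.

```bash
cat >> h.py <<'E'
PAD=dict(a=(.5263,.0874),b=(.5083,.0037),c=(.4902,-.0805),d=(.4721,-.1645))
YAW=-.212
EX=np.array([np.cos(YAW),np.sin(YAW),0])
def go(k,z,dx=0):
    s=ctrl.get_state();R=np.array(s["orientation"]);p=np.array([*PAD[k],z])+EX*dx
    d=R.T@(p-s["ee_pos"])*1000
    zz=R[:,2]; a=np.arctan2(zz[1],zz[0]); roll=-((np.pi/2+YAW)-a)
    print(k,"delta mm",d.round(1),"roll",round(roll,3),"pos",np.round(s["ee_pos"],4),"F",np.round(s["contact_force"],2),"t",round(s["t"],2),"gap",round(s["finger_gap"],3))
E
python3 -c "
from h import *
print(ctrl.hold_point_z);go('a',.15)"
```

```text
0.0188
a delta mm [ 460.8   63.8 -305.7] roll -0.152 pos [0.2045 0.5371 0.2134] F [ 0.33  0.17 -0.67] t 0.2 gap 0.999
```

Emit:
{"api": "send_rows", "payload": {"deltas": [[0,50,0,-33,-0.05],[0,100,0,-66,-0.1],[0,150,0,-100,-0.152],[0,200,0,-133,-0.152],[0,250,0,-166,-0.152]]}}

```text
t: 0.82
ee_pos: [0.3799, 0.2914, 0.2137]
orientation: [[0.978, -0.0, 0.21], [-0.21, -0.001, 0.978], [0.0, -1.0, -0.001]]
contact_force: [1.0, 0.3, -0.5]
finger_gap: 0.487
```

```bash
python3 -c "
from h import *
go('a',.12)"
```

```text
a delta mm [ 186.    93.8 -168.6] roll 0.001 pos [0.3799 0.2914 0.2137] F [ 1.03  0.28 -0.53] t 0.82 gap 0.487
```

Emit:
{"api": "send_rows", "payload": {"deltas": [[0,46,0,-42,0],[0,93,20,-84,0],[0,140,50,-126,0],[0,186,80,-169,0],[0,186,93,-169,0]]}}

```text
t: 1.45
ee_pos: [0.5275, 0.0843, 0.1196]
orientation: [[0.977, -0.0, 0.213], [-0.213, -0.001, 0.977], [0.0, -1.0, -0.001]]
contact_force: [0.0, -0.3, 0.4]
finger_gap: 0.006
```

```bash
python3 -c "
from h import *
go('a',.09)
d=snapshot('wrist');cv2.imwrite('pics/w1.png',d['image'][:,:,::-1])"
```

```text
a delta mm [-1.9 29.6  2.8] roll -0.003 pos [0.5275 0.0843 0.1196] F [ 0.01 -0.35  0.42] t 1.45 gap 0.006
```

View pics/w1.png

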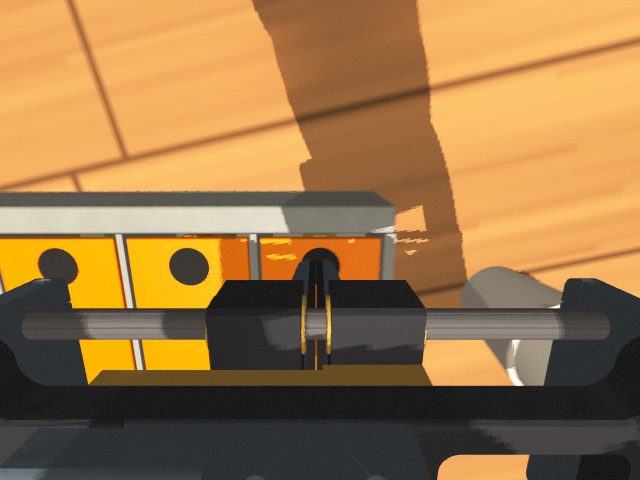

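The wrist view shows the closed fingertips (about (315,270)) over mark a (about (322,262)), with the jaw axis along the duct. I'll descend slowly.

Emit:
{"api": "send_rows", "payload": {"deltas": [[0,-2,12,3,0],[0,-2,22,3,0],[0,-2,28,3,0],[0,-2,31,3,0],[0,-2,31,3,0]]}}

```text
t: 2.12
ee_pos: [0.525, 0.0872, 0.0861]
orientation: [[0.977, -0.004, 0.212], [-0.212, -0.003, 0.977], [-0.003, -1.0, -0.003]]
contact_force: [-0.6, -0.0, 0.8]
finger_gap: 0.006
```

Emit:
{"api": "send_rows", "payload": {"deltas": [[0,0,0.5,0,0],[0,0,1,0,0],[0,0,1.5,0,0]]}}

```text
t: 2.5
ee_pos: [0.5252, 0.0872, 0.0852]
orientation: [[0.977, -0.004, 0.213], [-0.213, -0.003, 0.977], [-0.003, -1.0, -0.003]]
contact_force: [-1.3, 0.3, 5.2]
finger_gap: 0.004
```

Contact at z = 0.0852 with 5 N.

Emit:
{"api": "send_rows", "payload": {"deltas": [[0,0,0.5,0,0],[0,0,1,0,0],[0,0,1.5,0,0]]}}

```text
t: 2.88
ee_pos: [0.5252, 0.0872, 0.0849]
orientation: [[0.977, -0.003, 0.213], [-0.213, -0.002, 0.977], [-0.002, -1.0, -0.003]]
contact_force: [-4.0, -1.1, 13.6]
finger_gap: 0.006
```

Force rose to 13.6 N with only 0.3 mm of travel, so cover a is locked. Lifting and moving to b.

Emit:
{"api": "send_rows", "payload": {"deltas": [[0,0,-8,0,0],[0,0,-22,0,0],[0,0,-22,-43,0],[0,0,-22,-86,0],[0,0,-22,-86,0]]}}

```text
t: 3.5
ee_pos: [0.5066, 0.0013, 0.1078]
orientation: [[0.976, -0.003, 0.216], [-0.216, -0.003, 0.976], [-0.002, -1.0, -0.003]]
contact_force: [-0.4, 0.3, -0.7]
finger_gap: 0.004
```

```bash
python3 -c "
from h import *
go('b',.087)"
```

```text
b delta mm [ 1.2 20.8  2.8] roll -0.006 pos [0.5066 0.0013 0.1078] F [-0.36  0.31 -0.73] t 3.5 gap 0.004
```

Emit:
{"api": "send_rows", "payload": {"deltas": [[0,1,10,3,-0.005],[0,1,16,3,-0.005],[0,1,19,3,-0.005],[0,1,20,3,-0.005],[0,1,20,3,-0.005]]}}

```text
t: 4.12
ee_pos: [0.5083, 0.0042, 0.0877]
orientation: [[0.978, -0.003, 0.211], [-0.211, -0.003, 0.978], [-0.002, -1.0, -0.003]]
contact_force: [-0.5, -0.2, 0.7]
finger_gap: 0.007
```

Emit:
{"api": "send_rows", "payload": {"deltas": [[0,0,0.5,0,0],[0,0,1,0,0],[0,0,1.5,0,0]]}}

```text
t: 4.5
ee_pos: [0.5083, 0.0041, 0.0863]
orientation: [[0.978, -0.003, 0.211], [-0.211, -0.003, 0.978], [-0.002, -1.0, -0.003]]
contact_force: [0.1, 1.0, -0.5]
finger_gap: 0.005
```

Emit:
{"api": "send_rows", "payload": {"deltas": [[0,0,0.7,0,0],[0,0,1.4,0,0],[0,0,2,0,0]]}}

```text
t: 4.88
ee_pos: [0.5083, 0.0041, 0.085]
orientation: [[0.978, -0.002, 0.211], [-0.211, -0.003, 0.978], [-0.002, -1.0, -0.003]]
contact_force: [-3.5, -0.5, 9.8]
finger_gap: 0.005
```

Emit:
{"api": "send_rows", "payload": {"deltas": [[0,0,0.5,0,0],[0,0,1,0,0],[0,0,1.5,0,0]]}}

```text
t: 5.25
ee_pos: [0.5084, 0.0041, 0.0849]
orientation: [[0.978, -0.002, 0.211], [-0.211, -0.003, 0.978], [-0.001, -1.0, -0.003]]
contact_force: [-4.8, 0.7, 15.4]
finger_gap: 0.005
```

Cover b is firm too (15 N at z = 0.0849). On to c.

Emit:
{"api": "send_rows", "payload": {"deltas": [[0,0,-8,0,0],[0,0,-22,0,0],[0,0,-22,-43,0],[0,0,-22,-86,0],[0,0,-22,-86,0]]}}

```text
t: 5.88
ee_pos: [0.4901, -0.0819, 0.1078]
orientation: [[0.977, -0.001, 0.214], [-0.214, -0.003, 0.977], [-0.0, -1.0, -0.003]]
contact_force: [0.3, 0.3, -0.6]
finger_gap: 0.005
```

```bash
python3 -c "
from h import *
go('c',.087)"
```

```text
c delta mm [-0.1 20.8  1.4] roll -0.004 pos [ 0.4901 -0.0819  0.1078] F [ 0.32  0.3  -0.55] t 5.88 gap 0.005
```

Emit:
{"api": "send_rows", "payload": {"deltas": [[0,0,10,1,-0.004],[0,0,16,1,-0.004],[0,0,20,1,-0.004],[0,0,21,1,-0.004],[0,0,21.5,1,-0.004]]}}

```text
t: 6.5
ee_pos: [0.4904, -0.0807, 0.0862]
orientation: [[0.978, -0.001, 0.21], [-0.21, -0.003, 0.978], [-0.0, -1.0, -0.003]]
contact_force: [-0.5, 0.5, 1.3]
finger_gap: 0.008
```

Emit:
{"api": "send_rows", "payload": {"deltas": [[0,0,0.7,0,0],[0,0,1.4,0,0],[0,0,2,0,0]]}}

```text
t: 6.88
ee_pos: [0.4905, -0.0807, 0.0847]
orientation: [[0.978, -0.0, 0.21], [-0.21, -0.003, 0.978], [0.0, -1.0, -0.003]]
contact_force: [-1.3, 1.5, 4.7]
finger_gap: 0.002
```

Emit:
{"api": "send_rows", "payload": {"deltas": [[0,0,0.5,0,0],[0,0,1,0,0],[0,0,1.5,0,0]]}}

```text
t: 7.25
ee_pos: [0.4904, -0.0806, 0.0835]
orientation: [[0.978, -0.0, 0.21], [-0.21, -0.003, 0.978], [0.0, -1.0, -0.003]]
contact_force: [-1.0, 0.7, 5.7]
finger_gap: 0.006
```

Cover c yields at about 5 N, so it's the unlocked one. Continuing down gently.

Emit:
{"api": "send_rows", "payload": {"deltas": [[0,0,1.5,0,0],[0,0,3,0,0],[0,-0.5,4,0,0],[0,-1,5,0,0],[0,-1,5,0,0]]}}

```text
t: 7.88
ee_pos: [0.4905, -0.0806, 0.0791]
orientation: [[0.978, 0.002, 0.21], [-0.21, -0.004, 0.978], [0.003, -1.0, -0.003]]
contact_force: [0.2, 1.1, 4.6]
finger_gap: 0.012
```

Emit:
{"api": "send_rows", "payload": {"deltas": [[0,0,2,0,0],[0,0,4,0,0],[0,0,6,0,0],[0,0,8,0,0],[0,0,8,0,0]]}}

```text
t: 8.5
ee_pos: [0.4912, -0.0809, 0.0714]
orientation: [[0.978, 0.004, 0.21], [-0.21, -0.004, 0.978], [0.004, -1.0, -0.003]]
contact_force: [0.5, -0.1, 3.3]
finger_gap: 0.004
```

Emit:
{"api": "send_rows", "payload": {"deltas": [[0,-0.5,2.5,0,0],[0,-1,5,0,0],[0,-1,7.5,0,0],[0,-1,10,0,0],[0,-1,10,0,0]]}}

```text
t: 9.12
ee_pos: [0.4897, -0.0806, 0.061]
orientation: [[0.978, 0.003, 0.21], [-0.21, -0.004, 0.978], [0.003, -1.0, -0.003]]
contact_force: [-0.8, 0.1, 3.6]
finger_gap: 0.007
```

Emit:
{"api": "send_rows", "payload": {"deltas": [[0,0,2.5,0,0],[0,0,5,0,0],[0,0,7.5,0,0],[0,0,10,0,0],[0,0,10,0,0]]}}

```text
t: 9.75
ee_pos: [0.4894, -0.0806, 0.0506]
orientation: [[0.978, 0.002, 0.21], [-0.21, -0.004, 0.978], [0.002, -1.0, -0.003]]
contact_force: [-0.7, -0.6, 0.4]
finger_gap: 0.005
```

```bash
python3 -c "
from h import *
go('c',.05)
d=snapshot('scene');cv2.imwrite('pics/s2.png',d['image'][100:340,200:500,::-1].repeat(2,0).repeat(2,1))"
```

```text
c delta mm [0.7 0.6 0.3] roll 0.0 pos [ 0.4894 -0.0806  0.0506] F [-0.72 -0.58  0.37] t 9.75 gap 0.005
```

View pics/s2.png

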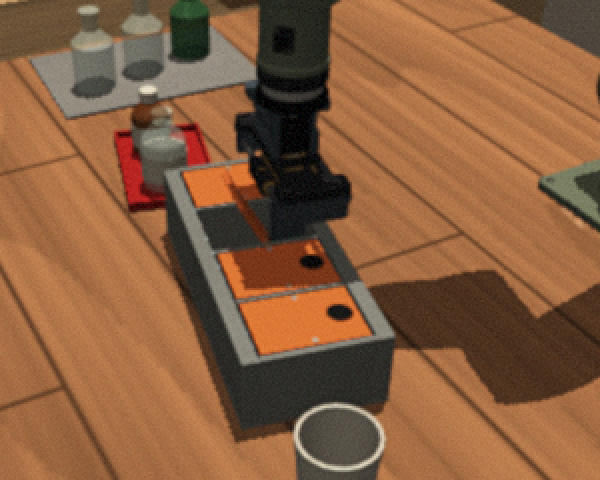

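Cover c (at about (250,205) in the crop) is tipped steeply, and nothing else is touched. I'll push a little deeper, then lift out straight.

Emit:
{"api": "send_rows", "payload": {"deltas": [[0,0,1.5,0,0],[0,0,3,0,0],[0,0,3,0,0]]}}

```text
t: 10.18
ee_pos: [0.4894, -0.0806, 0.0475]
orientation: [[0.978, 0.001, 0.21], [-0.21, -0.004, 0.978], [0.002, -1.0, -0.003]]
contact_force: [-1.4, 0.3, 1.6]
finger_gap: 0.009
```

Emit:
{"api": "send_rows", "payload": {"deltas": [[0,-1,-5,0,0],[0,-1,-15,0,0],[0,-1,-35,0,0],[0,-1,-65,0,0],[0,-1,-95,0,0]]}}

```text
t: 10.8
ee_pos: [0.4885, -0.0801, 0.1441]
orientation: [[0.978, 0.002, 0.21], [-0.21, -0.004, 0.978], [0.003, -1.0, -0.003]]
contact_force: [-0.5, 0.1, -0.8]
finger_gap: 0.005
```

Emit:
{"api": "send_rows", "payload": {"deltas": [[0,0,-40,0,0],[0,-50,-60,0,0],[0,-100,-60,0,0],[0,-120,-60,0,0],[0,-120,-60,0,0]]}}

```text
t: 11.42
ee_pos: [0.3709, -0.0546, 0.2043]
orientation: [[0.978, 0.005, 0.21], [-0.21, -0.004, 0.978], [0.005, -1.0, -0.003]]
contact_force: [0.3, -0.1, -0.1]
finger_gap: 0.004
```

```bash
python3 -c "
from h import *
go('c',.05)
d=snapshot('scene');cv2.imwrite('pics/s3.png',d['image'][100:400,200:500,::-1].repeat(2,0).repeat(2,1))
d=snapshot('top');cv2.imwrite('pics/t3.png',d['image'][:,:,::-1])"
```

```text
c delta mm [121.2 155.    0.2] roll 0.0 pos [ 0.3709 -0.0546  0.2043] F [ 0.27 -0.13 -0.14] t 11.43 gap 0.004
```

View pics/s3.png

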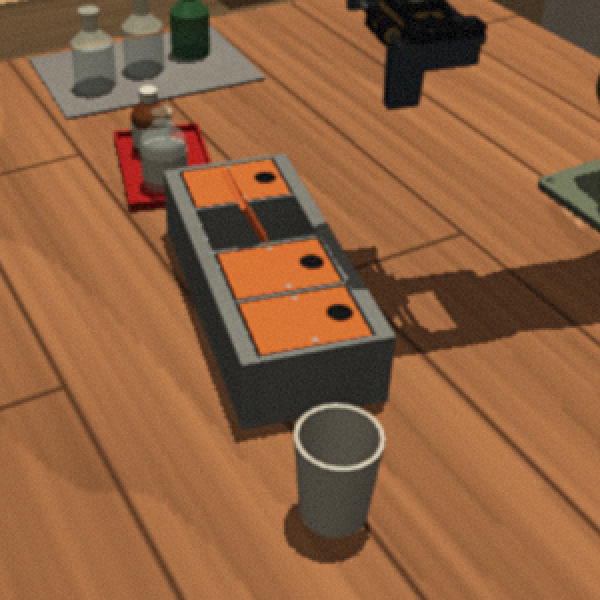

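View pics/t3.png

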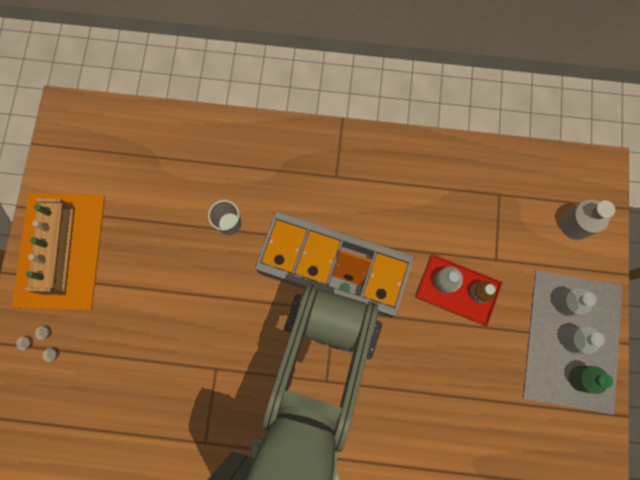

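Cover c is tipped steeply open: edge-on in the scene crop at (245,205), and foreshortened in the top view at (350,268), with the valve visible at (344,287). The bottles and beaker appear unmoved. I'll check the angle numerically before handing in.

```bash
python3 - <<'E'
from h import *
from scipy.optimize import brentq
d=snapshot("top");im=d["image"]
piv=np.array([*PAD['c'],.082])+EX*.036
def px(p):
    c=np.array(d["attitude"]).T@(p-np.array(d["eye"])); return d["cx"]-d["fx"]*c[0]/c[2], d["cy"]+d["fy"]*c[1]/c[2]
hsv=cv2.cvtColor(im,cv2.COLOR_RGB2HSV)
m=((hsv[...,0]<25)&(hsv[...,1]>200)&(hsv[...,2]>80)).astype(np.uint8)
# profile along image line through cover centre in duct x direction
for s in np.arange(-60,66,5):
    u,v=px(piv+EX*s/1000); print(s,round(u,1),round(v,1),im[int(round(v)),int(round(u))],m[int(round(v)),int(round(u))])
for th in (.6,.75,.9,1.0,1.1,1.2):
    print(th,"far",np.round(px(piv+EX*.055*np.cos(th)+[0,0,.055*np.sin(th)]),1),"near",np.round(px(piv-EX*.055*np.cos(th)-[0,0,.055*np.sin(th)]),1))
I0=cv2.imread('pics/top0.png')[:,:,::-1].astype(int)
for n,(u,v) in dict(beaker=(224,215),bottle=(448,280),amber=(484,291)).items(): print(n,np.abs(im[v-15:v+16,u-15:u+16].astype(int)-I0[v-15:v+16,u-15:u+16]).mean().round(2))
E
```

```text
-60 343.4 291.5 [124 119 107] 0
-55 344.1 289.6 [71 97 68] 0
-50 344.7 287.6 [ 68 104  70] 0
-45 345.4 285.6 [ 66 102  69] 0
-40 346.0 283.6 [ 70 102  70] 0
-35 346.7 281.7 [128 120 105] 0
-30 347.3 279.7 [114  75  42] 0
-25 348.0 277.7 [44 35 30] 0
-20 348.6 275.8 [46 37 29] 0
-15 349.3 273.8 [111  58  16] 1
-10 349.9 271.9 [141  66  10] 1
-5 350.5 269.9 [142  68  10] 1
0 351.2 268.0 [143  70  10] 1
5 351.8 266.0 [142  68  10] 1
10 352.5 264.1 [142  68  10] 1
15 353.1 262.2 [143  68  10] 1
20 353.8 260.2 [141  66  10] 1
25 354.4 258.3 [140  67  10] 1
30 355.0 256.4 [175  90   4] 1
35 355.7 254.4 [143 107  85] 0
40 356.3 252.5 [126 118 107] 0
45 356.9 250.6 [82 76 67] 0
50 357.6 248.7 [62 54 46] 0
55 358.2 246.8 [61 52 45] 0
60 358.8 244.8 [109 104  91] 0
65 359.5 242.9 [127 122 110] 0
0.6 far [357.9 248. ] near [344.7 287.3]
0.75 far [357.4 249.6] near [345.3 285.6]
0.9 far [356.7 251.5] near [345.9 283.6]
1.0 far [356.2 253.1] near [346.5 282. ]
1.1 far [355.7 254.8] near [347.  280.4]
1.2 far [355.1 256.6] near [347.6 278.6]
beaker 1.74
bottle 1.98
amber 2.16
```

The far edge is at row ~255 and the near edge at ~280, which gives an angle of about 1.1 rad, well above 0.75. The bottles and beaker are unchanged, and the arm is clear.

```bash
python3 -c "
from rig import order
print(order.hand_in())"
```

```text
the job is handed in; nothing more can be done
None
```

Cover c, the third from the left, was the unlocked one. It is now tipped open to about 1.1 rad (63°), and the job is handed in; no verdict was given.

- **Finding the cover:** I pressed marks a, b and c in turn. Covers a and b stayed firm, with about 14–15 N for less than 0.5 mm of travel. Cover c gave way at about 5 N. Cover d was not pressed.
- **Opening it:** I pushed the near end of c down about 37 mm, then lifted the fingers straight out and moved the arm clear. Readings after each move peaked at about 16 N against the 45 N limit.
- **Last checks:** In the top view, both edges of the cover fit about 1.1 rad. The image patches at the bottles and the beaker match the starting picture apart from noise. The arm was clear at z = 0.20 m with about 0 N on the tool. The clock read about 11.5 s against the 48 s limit. No check failed or disagreed.

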